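# Slide the chopping board out over the sink

### The arm

A 6-joint arm with a two-finger parallel gripper is mounted at the origin on the work surface. World frame = base frame: x ahead of the robot, y to its left, z up, the work surface at z = 0. Lengths are in mm, angles in rad, forces in N, time in s.
With the tool pointing down it reaches from about 275 to 750 mm from the base axis. Payload 10.2 kg.
Tool frame: the origin (TCP) lies between the finger pads; the fingertips stand 17 mm ahead of it and the grasp point (between the pads) lies 2 mm behind it (tips_ahead is the distance from the TCP to the fingertips, in mm); z points along the fingers, y is the line along which they close (so a half turn about z gives the same grasp; the last joint's range is limited). The gripper opens to 85 mm and grips with 20 to 120 N. Pads are 22 mm wide; open, the fingers measure 114 mm over their backs; the gripper's body (76 mm by 85 mm) begins 54 mm behind the grasp point. The pads swing forward as they close: fully open they stand 13 mm farther back than shut.
Start: joints at [-1.418, 0.313, 1.498, -0, 1.331, -0.223], TCP at [192.672, -488.374, 248.294] pointing down, gripper open.
Joint ranges: [-2.94, 2.94], [-0.97, 2.17], [0.19, 2.56], [-1.23, 4.37], [0.02, 3.11], [-2.88, 2.88]. Speed limits (rad/s): [2.39, 2.39, 3.01, 3.14, 3.14, 3.14].

### API

Orientations are given as a unit quaternion [w, x, y, z].
In Python, from rig import sense, capture, finish_job, boxes_of, tips_ahead gives the robot as it stands.
- The arm moves only by the tool drive_tool, never from a script. Its argument "commands" is text: rows parted by semicolons, each of 7 numbers parted by spaces: the shift along the world's x, y, z in units of 0.1 m (1.0 is 0.1 m), then the turn, a rotation vector about the world's x, y, z in units of pi/4 rad (1.0 is pi/4 rad), then the opening in per cent of the stroke, from 0 (shut) to 100 (fully open). A call has 1 to 20 rows; each row shifts and turns the commanded pose from where the row before left it; what a row does not reach is not made up. A row lasts 1/12 s, in which the tool goes at most 41.7 mm and 7.16 degrees, less where a joint would pass 70% of its speed; a pose out of reach is approached as far as the arm can. A call with a number of a shift or a turn outside -1 to 1 is refused whole. A call with a gripper value outside its range is refused whole. The fingers move at their own pace and stop on an object; "force" is the grip in N (left out, the last holds). Time passes only in rows, so rows that do not move let the fingers close. It gives the time, the measured TCP pose, the force, the opening and the grip force at its end, in the units of the state.
- sense(): the state, without advancing time (a new reading comes with each control period).
- capture(name): name is "scene" or "top" or "wrist"; returns a dict with "pixels" (384x512x3 uint8, blue, green, red), "fov_y" (degrees; the focal length in pixels is half the picture's height over the tangent of half this angle, whatever the lens; pixels are square), "cx", "cy" (the principal point, pixels), "position" and "attitude" of the camera in the world; the wrist camera has in their place "tool_from_camera" (4x4, takes a point from camera to tool coordinates, whose origin is the TCP and whose axes are the flange's). Camera axes: x right, y down, z forward; pixel columns grow to the right and rows downward; lengths in mm; the calibration is good to about 2 mm. The wrist camera is an equidistant fisheye: a pixel r from the principal point sees the ray r / f radians off the axis. A picture is of the moment at which its call begins: read the wrist's pose just before it. There is no depth.
- finish_job(): hands the job in; it is judged then, once.
Trained networks look in a picture, given as the dict that the camera call returned (one of the last four; its "shot" number tells which), for a name from the list of things; names that differ only in an ending like _2 or _b are one class to them, and where a whole thing is asked for, a point or a joint stands for the part that bears it (a point fixed in the world has none). Each returns a list of dicts, best first, with "confidence" (0 to 1); they miss things now and then, are a little off and sometimes report something else, mostly with a low value. They report only what shows in the picture. A call takes as long as a camera call. They do not tell look-alikes from the thing itself.
- boxes_of(picture, name): "position" ([column, row] in pixels, amid what is visible of it).
The state is a dict: "time_s": time; "joints": joint angles; "dq": joint speeds; "tau": joint torques, N m; "eef_pos": TCP position; "ee_rot": TCP orientation; "force": force on the tool from outside, world axes, zero at the start; "wrist_torque": the same for the moment, N m; "grip_width": opening from 0.0 (shut) to 1.0 (fully open); "grip_force": force on a finger pad.
Only numpy, scipy, OpenCV 4.12 (cv2) and the standard library are available. Lean on these libraries where they do the work, as an engineer would, in place of code of your own. Each camera call takes 0.05 s, during which the arm holds its last target. There are 200 camera calls.

### The job

The chopping board lies askew on the worktop beside the sink. With your fingers push it along the worktop, without picking it up, until its long edge hangs over the sink by about 5 cm, square to the sink's edge, so that peelings can be scraped straight into the sink; then take your hand away. The small bowl rides along standing on the board and must not be touched, and the glass, the mug and the apple stay where they are.

Things in the scene. Friction and masses are not known exactly. Their poses are not given: they have to be found in the camera images.
- worktop: White stone worktop, top at height 0, with a dark sink let in on the +y side of the board. Origin: middle of the straight sink edge facing the board, on the top. Own x runs along that edge, own y points into the sink: opening 0 to 600 mm in y, -230 to 230 in x, 200 deep; solid worktop at y below 0. Never turned; its y varies. A 370 mm high tap stands beyond the sink at 700 mm in y.
- board: Flat wooden chopping board 260 (own x) x 180 (own y) x 10 mm thick, 0.25 to 0.5 kg, a 22 x 90 mm hand slot near its -x end. Lies loose and flat on the worktop, turned up to 0.4 rad either way, its long edge (own +y) toward the sink and 70 to 160 mm short of it at the middle. Origin: centre of its underside. It slides with friction and stops when no longer pushed.
- board_edge (a point): Middle of the board's long edge on the sink side, at its underside: board's own (0, +90, 0) mm. Its y in the worktop's frame is the overhang (negative while still short of the sink).
- bowl: Small white ceramic bowl, 96 mm across the rim, 45 mm high, standing loose on the board (its rim is 55 mm above the worktop), always on the half of the board toward the sink or near its middle, at least 40 mm in from the long edge away from the sink. Origin: centre of its underside.
- glass: Drinking glass standing upside down on the worktop, 78 mm across at the bottom, 125 mm high, beyond the board as seen from the robot. Origin: centre of its underside.
- mug: Blue mug, 80 mm across, 92 mm high, handle on its own +y side reaching about 75 mm from its axis, standing on the worktop to the robot's right of the board. Origin: centre of its underside.
- apple: Apple, 74 mm across, about 70 mm high, sitting on the worktop to the robot's right of the board. Origin: centre of its underside.
There are look-alikes about, which are no part of the job. Several things have the shape of the bowl; the one meant has the colours described above.

How it is judged (in metres and radians):
At the end, for the whole second after the job is handed in: The board lies flat and at rest, the middle of its long edge 50 mm (give or take 13 mm) past the sink's edge, within 0.1 rad of square to it, the whole overhang above the open sink; the bowl stands upright on the board; glass, mug and apple are within 20 mm of where they stood (y of board_edge in the frame of worktop between 0.037 and 0.063 m and angle between the x axis of board and the x axis of worktop, either way round below 0.1 rad and x of board in the frame of worktop between -0.095 and 0.095 m and height (world z) of board between -0.004 and 0.004 m and angle between board's own z axis and vertical below 0.03 rad and linear speed of board below 0.01 m/s and contact force between bowl and board above 0.3 N and angle between bowl's own z axis and vertical below 0.15 rad and distance of each of glass, mug, apple from where it was at the start of the episode below 0.02 m); the robot touches nothing.
It fails at once if the board is lifted or tipped (height (world z) of board above 0.012 m or angle between board's own z axis and vertical above 0.1 rad).
It fails at once if the bowl is touched (contact force between any of the fingers, the arm and bowl above 0.5 N).
It fails at once if the bowl tips over (angle between bowl's own z axis and vertical above 0.5 rad).
It fails at once if the glass, the mug or the apple is disturbed (distance of any of glass, mug, apple from where it was at the start of the episode above 0.02 m).
It also fails if it takes over 45 s, if anything falls off the work surface, if the arm or the gripper's body presses on something with over 40 N, if the wrist force passes 120 N, or if a joint passes its speed limit or range.

## Working session

There is one attempt and no reset: what is moved stays moved. The work goes in short steps, Python scripts to look and compute and a tool call to move; the robot and the scene stay as the last step left them, time stands still between calls to the robot, and variables do not carry over. Pictures are saved under pics/ and viewed, at most 10 in all, crops included, and the job is handed in when it is done.

Besides the shell and the picture viewer there is one more tool, called after "Emit:" as name(argument=value, ...), one argument or row to a line, values as JSON. drive_tool: Moves the arm, as the interface text tells. Shifts and turns lie within -1 to 1; 1 stands for 0.1 m of shift or pi/4 rad of turn. Its arguments: {"type":"object","properties":{"commands":{"type":"string"},"force":{"type":"number"}},"required":["commands"]}

```bash
mkdir -p pics
cat > h.py <<'E'
import numpy as np, cv2
from rig import *
from scipy.spatial.transform import Rotation as R
def rot(p):
    a=np.array(p["attitude"],float)
    return a if a.shape==(3,3) else R.from_quat(np.r_[a[1:],a[0]]).as_matrix()
def onplane(p,uv,z=0.):
    f=p["pixels"].shape[0]/2/np.tan(np.radians(p["fov_y"])/2)
    uv=np.atleast_2d(np.array(uv,float))
    d=np.c_[(uv[:,0]-p["cx"])/f,(uv[:,1]-p["cy"])/f,np.ones(len(uv))]@rot(p).T
    o=np.array(p["position"],float)
    return o+d*((z-o[2])/d[:,2])[:,None]
def proj(p,X):
    f=p["pixels"].shape[0]/2/np.tan(np.radians(p["fov_y"])/2)
    c=(np.atleast_2d(X)-np.array(p["position"]))@rot(p)
    return c[:,:2]/c[:,2:]*f+[p["cx"],p["cy"]]
E
python3 - <<'E'
from h import *
ps=[]
for n in("scene","top"):
    p=capture(n); ps.append(p["pixels"]); print(n,p["position"],p["attitude"],p["fov_y"])
    cv2.imwrite(f"pics/{n}0.png",p["pixels"])
    for k in("board","bowl","glass","mug","apple"):
        print(k,[(np.round(b["position"]).tolist(),round(b["confidence"],2),onplane(p,b["position"],{'board':10,'bowl':35,'glass':60,'mug':45,'apple':35}[k])[0].round().tolist()) for b in boxes_of(p,k)])
E
```

```text
scene [1382.56142568  537.6378999   759.57912307] [-0.19699497  0.38264469  0.80649233 -0.40539628] 46.39707463636363
board [([295.0, 211.0], 0.64, [599.0, 23.0, 10.0])]
bowl [([217.0, 231.0], 0.95, [809.0, -61.0, 35.0]), ([304.0, 193.0], 0.88, [548.0, 14.0, 35.0]), ([199.0, 186.0], 0.63, [707.0, -229.0, 35.0])]
glass []
mug [([236.0, 132.0], 0.77, [424.0, -345.0, 45.0])]
apple []
top [529.68658186 -64.42131443 978.76353521] [ 0.04052715 -0.70290359  0.70892639 -0.04132141] 53.64282157094023
board [([236.0, 243.0], 0.91, [528.0, -15.0, 10.0])]
bowl [([321.0, 168.0], 0.63, [714.0, -229.0, 35.0]), ([255.0, 136.0], 0.55, [799.0, -64.0, 35.0])]
glass [([175.0, 140.0], 0.85, [784.0, 135.0, 60.0])]
mug [([374.0, 280.0], 0.71, [438.0, -350.0, 45.0])]
apple [([370.0, 206.0], 0.65, [617.0, -350.0, 35.0])]
```

View pics/top0.png

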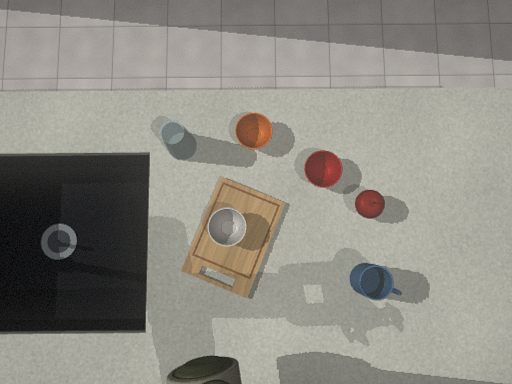

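View pics/scene0.png

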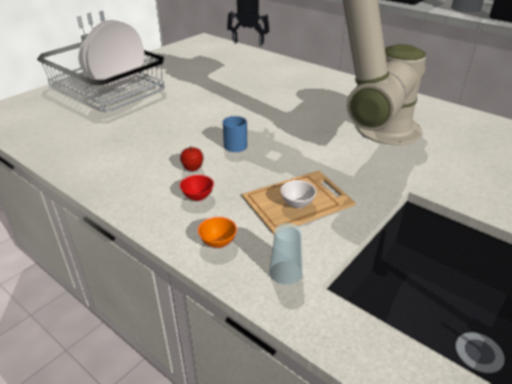

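The top view shows the white bowl on the board at (227,227). The look-alikes are an orange bowl at (254,131) and a red one at (323,168), both standing off the board. The sink edge is near column 148, and the slot end of the board is toward the robot at about (217,275). In the scene view the white bowl is at (298,193), and the glass at (287,255) is beyond the board.

```bash
cat >> h.py <<'E'
def measure(p,box=(130,160,310,310)):
    im=p["pixels"]; hsv=cv2.cvtColor(im,cv2.COLOR_BGR2HSV)
    x0,y0,x1,y1=box
    m=cv2.inRange(hsv,(8,60,50),(28,255,255)); k=np.zeros_like(m); k[y0:y1,x0:x1]=m[y0:y1,x0:x1]
    k=cv2.morphologyEx(k,cv2.MORPH_OPEN,np.ones((3,3)))
    cs=max(cv2.findContours(k,0,1)[0],key=cv2.contourArea)
    w=onplane(p,cs[:,0,:],10.)[:,:2].astype(np.float32)
    c,s,a=cv2.minAreaRect(w)
    b=cv2.boxPoints((c,s,a)); e=[b[1]-b[0],b[2]-b[1]]; l=max(e,key=np.linalg.norm)
    l=l*np.sign(l[0]); yaw=np.arctan2(l[1],l[0])
    return np.array(c),np.array(s),yaw,k
def edge(p):
    g=cv2.cvtColor(p["pixels"],cv2.COLOR_BGR2GRAY)
    r=[ (next(c for c in range(100,200) if g[v,c]>60),v) for v in range(160,325,5)]
    return onplane(p,np.array(r)-[.5,0],0.)
E
python3 - <<'E'
from h import *
p=capture("top")
c,s,yaw,k=measure(p); print("board",c,s,yaw)
e=edge(p); print("edge y",np.median(e[:,1]),e[0],e[-1], np.polyfit(e[:,0],e[:,1],1))
y=np.median(e[:,1]); be=c+90*np.array([-np.sin(yaw),np.cos(yaw)]); print("overhang",be[1]-y,be)
g=cv2.cvtColor(p["pixels"],cv2.COLOR_BGR2GRAY)
col=g[:,100].astype(int); r=[v for v in range(100,380) if col[v]<60]; print("sink rows",r[0],r[-1],onplane(p,[(100,r[0]),(100,r[-1])]))
b=np.array([227,227]); print("bowl",onplane(p,b,50))
im=cv2.resize(p["pixels"][150:320,130:330],None,fx=3,fy=3,interpolation=cv2.INTER_CUBIC)
bx=cv2.boxPoints((tuple(c),tuple(s),0)) 
Rm=np.array([[np.cos(yaw),-np.sin(yaw)],[np.sin(yaw),np.cos(yaw)]])
q=(np.array([[130,90],[-130,90],[-130,-90],[130,-90]])@Rm.T)+c
cv2.polylines(im,[((proj(p,np.c_[q,[10]*4])-[130,150])*3+1).astype(int)],True,(0,0,255),1)
cv2.imwrite("pics/crop.png",im)
s_=sense(); print(s_["ee_rot"],s_["grip_width"],tips_ahead() if callable(tips_ahead) else tips_ahead,s_["time_s"])
E
```

```text
board [546.88409424  -6.95503235] [180.08045959 260.57269287] -0.39478037
edge y 216.2841672535755 [747.03705965 216.1622411    0.        ] [339.37661494 216.28416725   0.        ] [1.60951429e-04 2.16293282e+02]
overhang -140.16190620621222 [581.49858475  76.12226105]
sink rows 155 330 [[761.50541387 343.96434909   0.        ]
 [316.13388856 326.6059817    0.        ]]
bowl [[567.70030025   6.24177061  50.        ]]
[-2.07369788e-05  9.82395683e-01  1.86811993e-01  2.32953019e-06] 1.0005017476429652 17.0 0.65
```

View pics/crop.png

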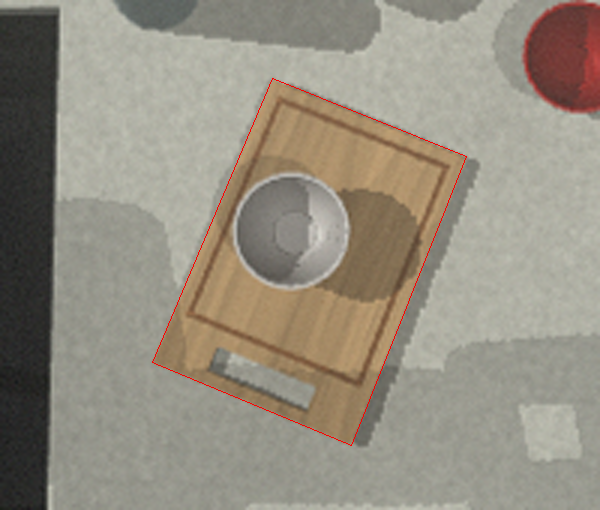

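The fit gives a 180 x 260 mm board, which matches. It lies at (547,-7) with yaw -0.395 and an overhang of -140. The sink edge is at y≈216 with its centre at x≈540. The white bowl is confirmed standing on the board at about (292,230) in the crop.

The plan is to set the open fingers along world x behind the board and push +y. The far finger will square the board first, then both fingers will push it on.

Emit:
drive_tool(
  commands="0.26 0.213 0 0 0 0.109 100;0.26 0.213 0 0 0 0.109 100;0.26 0.213 0 0 0 0.109 100;0.26 0.213 0 0 0 0.109 100;0.26 0.213 0 0 0 0.109 100;0.26 0.213 0 0 0 0.109 100;0.26 0.213 0 0 0 0.109 100;0.26 0.213 0 0 0 0.109 100;0.26 0.213 0 0 0 0.109 100;0.26 0.213 0 0 0 0.109 100;0.26 0.213 0 0 0 0.109 100;0.26 0.213 0 0 0 0.109 100;0.26 0.213 0 0 0 0.109 100;0.26 0.213 0 0 0 0.109 100;0 0 0 0 0 0 100;0 0 0 0 0 0 100",
)

```text
time_s: 1.98
eef_pos: [557.3, -189.1, 247.8]
ee_rot: [-0.0, 0.705, 0.709, -0.0]
force: [0.8, -0.5, -0.7]
grip_width: 1.0
grip_force: 0.0
```

Emit:
drive_tool(
  commands="0 0 -0.3 0 0 0 100;0 0 -0.3 0 0 0 100;0 0 -0.3 0 0 0 100;0 0 -0.3 0 0 0 100;0 0 -0.3 0 0 0 100;0 0 -0.3 0 0 0 100;0 0 -0.2 0 0 0 100;0 0 -0.1 0 0 0 100;0 0 -0.05 0 0 0 100;0 0 0 0 0 0 100;0 0 0 0 0 0 100",
)

```text
time_s: 2.9
eef_pos: [557.1, -190.8, 34.6]
ee_rot: [0.001, 0.706, 0.708, 0.0]
force: [1.0, 0.3, 1.1]
grip_width: 1.0
grip_force: 0.0
```

Run:
```python
from h import *
p=capture("scene"); q=capture("top")
im=np.hstack([cv2.resize(x["pixels"][a:a+130,b:b+130],(400,400),interpolation=cv2.INTER_CUBIC) for x,a,b in((p,120,220),(q,160,200))]); cv2.imwrite("pics/down.png",im)
```

```text
(no output)
```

View pics/down.png

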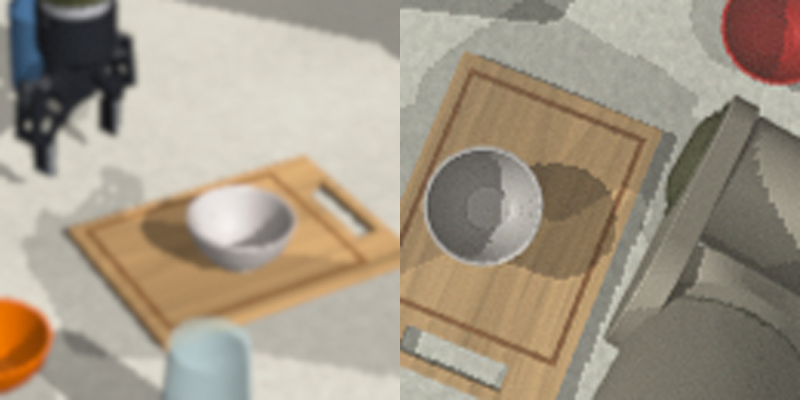

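The left half shows both fingers behind the board, clear of it and just above the worktop (tip at about (45,170)). The right half shows the arm clear of the red bowl. Next I lower to find the worktop by touch.

Emit:
drive_tool(
  commands="0 0 -0.04 0 0 0 100;0 0 -0.04 0 0 0 100;0 0 -0.04 0 0 0 100;0 0 -0.02 0 0 0 100;0 0 0 0 0 0 100;0 0 0 0 0 0 100;0 0 0 0 0 0 100",
)

```text
time_s: 3.58
eef_pos: [556.7, -190.2, 19.4]
ee_rot: [0.0, 0.706, 0.708, 0.0]
force: [0.6, 0.2, 0.2]
grip_width: 1.0
grip_force: 0.0
```

Emit:
drive_tool(
  commands="0 0 -0.02 0 0 0 100;0 0 -0.01 0 0 0 100;0 0 0 0 0 0 100;0 0 0 0 0 0 100",
)

```text
time_s: 3.92
eef_pos: [556.7, -190.2, 16.2]
ee_rot: [-0.0, 0.706, 0.708, -0.0]
force: [0.5, 0.2, -0.8]
grip_width: 0.997
grip_force: 0.0
```

Emit:
drive_tool(
  commands="0 0 -0.02 0 0 0 100;0 0 -0.02 0 0 0 100;0 0 -0.02 0 0 0 100;0 0 0 0 0 0 100;0 0 0 0 0 0 100",
)

```text
time_s: 4.33
eef_pos: [556.6, -190.1, 10.1]
ee_rot: [-0.0, 0.706, 0.708, -0.0]
force: [0.6, 0.5, -0.4]
grip_width: 0.997
grip_force: 0.0
```

Emit:
drive_tool(
  commands="0 0 -0.02 0 0 0 100;0 0 -0.01 0 0 0 100;0 0 0 0 0 0 100;0 0 0 0 0 0 100",
)

```text
time_s: 4.67
eef_pos: [556.6, -190.2, 7.2]
ee_rot: [-0.0, 0.706, 0.708, -0.0]
force: [-0.6, 1.1, -0.4]
grip_width: 1.0
grip_force: 0.0
```

Emit:
drive_tool(
  commands="0 0.1 0 0 0 0 100;0 0.1 0 0 0 0 100;0 0.1 0 0 0 0 100;0 0.04 0 0 0 0 100;0 0.03 0 0 0 0 100;0 0.03 0 0 0 0 100;0 0.03 0 0 0 0 100;0 0.03 0 0 0 0 100;0 0.03 0 0 0 0 100;0 0.03 0 0 0 0 100;0 0.03 0 0 0 0 100;0 0.03 0 0 0 0 100;0 0.03 0 0 0 0 100;0 0.03 0 0 0 0 100;0 0.02 0 0 0 0 100;0 0 0 0 0 0 100",
)

```text
time_s: 6.0
eef_pos: [556.7, -123.7, 7.3]
ee_rot: [-0.0, 0.706, 0.708, 0.0]
force: [0.5, -1.6, 0.5]
grip_width: 0.999
grip_force: 0.5
```

Run:
```python
from h import *
p=capture("top"); c,s,yaw,k=measure(p); print(c,s,yaw, "n",k.sum()//255)
cv2.imwrite("pics/p1.png",cv2.resize(p["pixels"][120:320,130:330],(600,600)))
```

```text
[549.50726318  23.1732254 ] [143.05949402 260.39468384] -0.36633193 n 3932
```

View pics/p1.png

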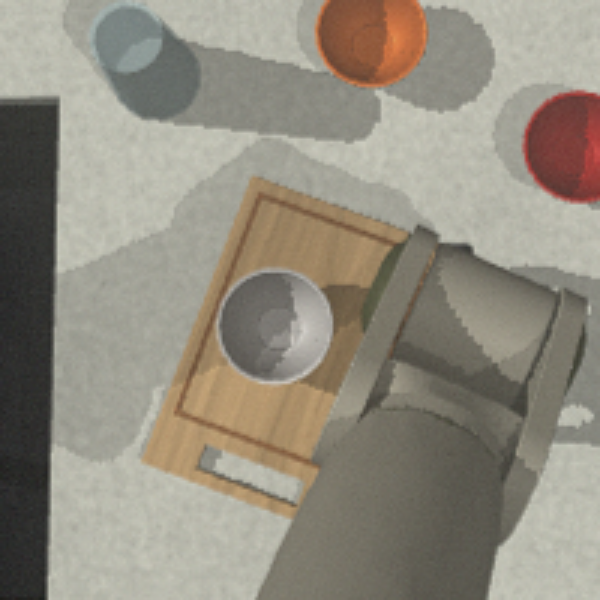

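The board has begun to turn: its sink-side corners are at about (253,177) and (142,460) in the crop, so yaw is about -0.37. The bowl stays in place on it. I'll keep pushing and track the visible front edge.

Emit:
drive_tool(
  commands="0 0.02 0 0 0 0 100;0 0.03 0 0 0 0 100;0 0.03 0 0 0 0 100;0 0.03 0 0 0 0 100;0 0.03 0 0 0 0 100;0 0.03 0 0 0 0 100;0 0.03 0 0 0 0 100;0 0.03 0 0 0 0 100;0 0.03 0 0 0 0 100;0 0.03 0 0 0 0 100;0 0.02 0 0 0 0 100;0 0 0 0 0 0 100",
)

```text
time_s: 7.05
eef_pos: [556.6, -92.6, 7.3]
ee_rot: [-0.0, 0.706, 0.709, -0.0]
force: [-0.1, -0.9, -0.2]
grip_width: 1.002
grip_force: 0.4
```

```bash
cat >> h.py <<'E'
from scipy.optimize import least_squares
def front(p):
    "front long edge + far/near ends of the board: fit of the known rectangle to visible contour"
    c,s,yaw,k=measure(p,(100,130,310,330))
    cs=np.argwhere(k>0)
    L=np.array([(np.flatnonzero(k[v])[0]-.5,v) for v in np.unique(cs[:,0])])
    w=onplane(p,L,10.)[:,:2]; 
    # keep only points on front edge: trim by robust line fit
    for _ in range(6):
        vx,vy,x0,y0=cv2.fitLine(w.astype(np.float32),cv2.DIST_HUBER,0,.01,.01).ravel()
        d=abs((w[:,0]-x0)*vy-(w[:,1]-y0)*vx); w=w[d<max(2.,2*np.median(d))]
    if vx<0: vx,vy=-vx,-vy
    t=(w-[x0,y0])@[vx,vy]; m=np.array([x0,y0])+[vx,vy]*np.array((t.min()+t.max())/2)
    return m,np.arctan2(vy,vx),t.max()-t.min()
def report(sy=216.3):
    p=capture("top"); m,yaw,l=front(p)
    print("edge mid",m.round(1),"overhang",round(m[1]-sy,1),"yaw",round(yaw,3),"len",round(l),"centre x",round(m[0]+90*np.sin(yaw)))
    return p
E
python3 - <<'E'
from h import *
p=report()
cv2.imwrite("pics/p2.png",cv2.resize(p["pixels"][120:320,130:330],(600,600)))
E
```

```text
edge mid [557.  118.6] overhang -97.7 yaw -0.288 len 252 centre x 531
```

View pics/p2.png

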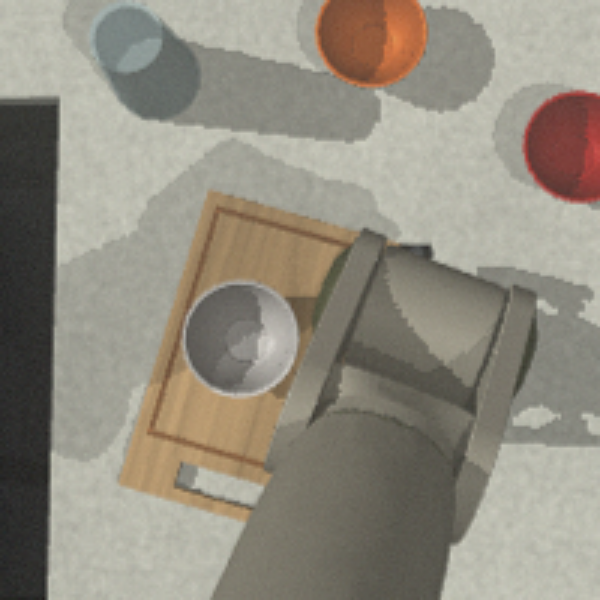

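The board is now at yaw -0.29 and overhang -98 (sink-side corners (210,192) and (118,485) in the crop). The bowl is riding steadily. I'll continue.

Emit:
drive_tool(
  commands="0 0.02 0 0 0 0 100;0 0.03 0 0 0 0 100;0 0.04 0 0 0 0 100;0 0.04 0 0 0 0 100;0 0.04 0 0 0 0 100;0 0.04 0 0 0 0 100;0 0.04 0 0 0 0 100;0 0.04 0 0 0 0 100;0 0.04 0 0 0 0 100;0 0.04 0 0 0 0 100;0 0.04 0 0 0 0 100;0 0.04 0 0 0 0 100;0 0.04 0 0 0 0 100;0 0.04 0 0 0 0 100;0 0.04 0 0 0 0 100;0 0.03 0 0 0 0 100;0 0.02 0 0 0 0 100;0 0 0 0 0 0 100",
)

```text
time_s: 8.6
eef_pos: [556.6, -30.6, 7.3]
ee_rot: [-0.0, 0.706, 0.709, -0.0]
force: [-0.4, -0.1, 0.5]
grip_width: 1.001
grip_force: 0.1
```

Run:
```python
from h import *
p=report()
```

```text
edge mid [525.9 168.2] overhang -48.1 yaw -0.103 len 250 centre x 517
```

Emit:
drive_tool(
  commands="0 0.02 0 0 0 0 100;0 0.03 0 0 0 0 100;0 0.04 0 0 0 0 100;0 0.04 0 0 0 0 100;0 0.04 0 0 0 0 100;0 0.04 0 0 0 0 100;0 0.03 0 0 0 0 100;0 0.03 0 0 0 0 100;0 0.02 0 0 0 0 100;0 0 0 0 0 0 100",
)

```text
time_s: 9.48
eef_pos: [556.6, -1.6, 7.3]
ee_rot: [-0.0, 0.706, 0.709, -0.0]
force: [-0.2, -0.5, -0.3]
grip_width: 0.998
grip_force: 0.0
```

Run:
```python
from h import *
p=report()
```

```text
edge mid [609.9  97.1] overhang -119.2 yaw -0.509 len 477 centre x 566
```

Run:
```python
from h import *
p=capture("top"); k=measure(p,(100,130,310,330))[3]
a=cv2.resize(p["pixels"][120:320,90:290],(400,400)); b=cv2.resize(k[120:320,90:290],(400,400))
cv2.imwrite("pics/p3.png",np.hstack([a,cv2.cvtColor(b,8)]))
```

```text
(no output)
```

View pics/p3.png

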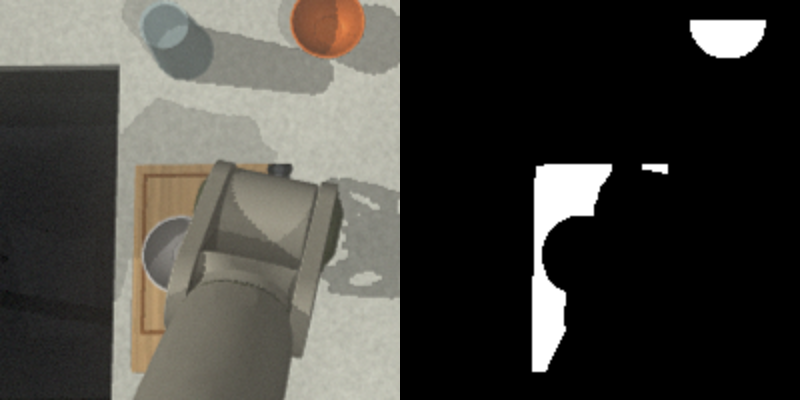

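The picture shows the board nearly square, its sink-side edge at about column 134 in the left half. The bad fit came from the orange bowl at (728,35) getting into the mask, so I'll exclude it.

```bash
sed -i 's/(100,130,310,330)/(100,175,310,330)/' h.py
python3 - <<'E'
from h import *
p=report()
E
```

```text
edge mid [504.8 188.3] overhang -28.0 yaw 0.006 len 255 centre x 505
```

Emit:
drive_tool(
  commands="0 -0.04 0 0 0 0 100;0 -0.06 0 0 0 0 100;-0.1 0 0 0 0 0 100;-0.1 0 0 0 0 0 100;-0.1 0 0 0 0 0 100;-0.1 0 0 0 0 0 100;0 0 0 0 0 0 100",
)

```text
time_s: 10.22
eef_pos: [515.2, -12.5, 7.1]
ee_rot: [-0.001, 0.706, 0.708, -0.0]
force: [0.2, -0.4, 0.0]
grip_width: 0.998
grip_force: 0.0
```

Run:
```python
from h import *
p=report()
```

```text
edge mid [504.8 188.3] overhang -28.0 yaw 0.006 len 255 centre x 505
```

Emit:
drive_tool(
  commands="0 0.04 0 0 0 0 100;0 0.03 0 0 0 0 100;0 0.02 0 0 0 0 100;0 0.03 0 0 0 0 100;0 0.04 0 0 0 0 100;0 0.05 0 0 0 0 100;0 0.05 0 0 0 0 100;0 0.05 0 0 0 0 100;0 0.05 0 0 0 0 100;0 0.05 0 0 0 0 100;0 0.05 0 0 0 0 100;0 0.05 0 0 0 0 100;0 0.05 0 0 0 0 100;0 0.05 0 0 0 0 100;0 0.05 0 0 0 0 100;0 0.05 0 0 0 0 100;0 0.04 0 0 0 0 100;0 0.03 0 0 0 0 100;0 0.02 0 0 0 0 100;0 0 0 0 0 0 100",
)

```text
time_s: 11.93
eef_pos: [516.6, 68.3, 7.3]
ee_rot: [-0.0, 0.706, 0.708, 0.0]
force: [-0.1, 1.1, -0.2]
grip_width: 0.996
grip_force: 0.0
```

Run:
```python
from h import *
p=report()
cv2.imwrite("pics/p4.png",cv2.resize(p["pixels"][150:350,90:290],(500,500)))
```

```text
edge mid [504.2 260. ] overhang 43.7 yaw 0.003 len 257 centre x 504
```

View pics/p4.png

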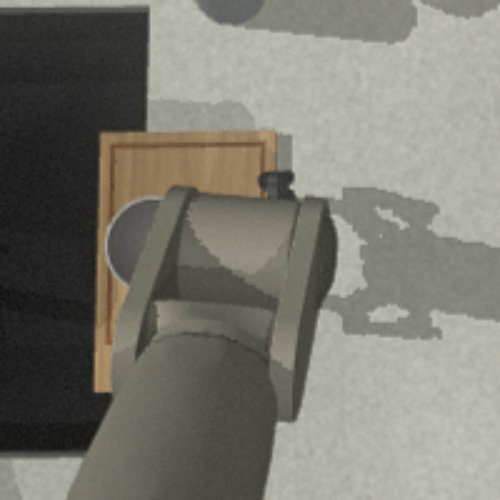

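The board is square with its edge about 44 mm over the sink (edge near column 97 in the crop, sink edge at 148). I'll push 6 mm more, then back away and lift.

Emit:
drive_tool(
  commands="0 0.02 0 0 0 0 100;0 0.02 0 0 0 0 100;0 0.02 0 0 0 0 100;0 0 0 0 0 0 100;0 0 0 0 0 0 100;0 -0.05 0 0 0 0 100;0 -0.1 0 0 0 0 100;0 -0.2 0 0 0 0 100;0 -0.2 0 0 0 0 100;0 -0.2 0 0 0 0 100;0 -0.1 0.1 0 0 0 100;0 -0.1 0.3 0 0 0 100;0 -0.1 0.3 0 0 0 100;0 -0.2 0.3 0 0 0 100;0 -0.3 0.3 0 0 0 100;0 -0.3 0.3 0 0 0 100;-0.2 -0.3 0.3 0 0 0 100;-0.2 -0.3 0.1 0 0 0 100;0 0 0 0 0 0 100;0 0 0 0 0 0 100",
)

```text
time_s: 13.65
eef_pos: [478.3, -168.1, 204.1]
ee_rot: [0.001, 0.707, 0.707, 0.0]
force: [0.1, -0.7, -0.2]
grip_width: 1.001
grip_force: 0.0
```

Run:
```python
from h import *
p=report(); c,s,y,k=measure(p,(60,175,310,340)); print(c,s,y,"overhang2",c[1]+90-216.3)
for n in("glass","mug","apple"): print(n,[(b["position"]) for b in boxes_of(p,n)][:1])
cv2.imwrite("pics/p5.png",p["pixels"])
```

```text
edge mid [505.5 265.7] overhang 49.4 yaw 0.006 len 260 centre x 506
[504.89776611 174.64945984] [183.10877991 260.35687256] -0.004751774 overhang2 48.349459838867176
glass [[175.0, 139.1]]
mug [[390.1, 275.5]]
apple [[369.0, 205.4]]
```

View pics/p5.png

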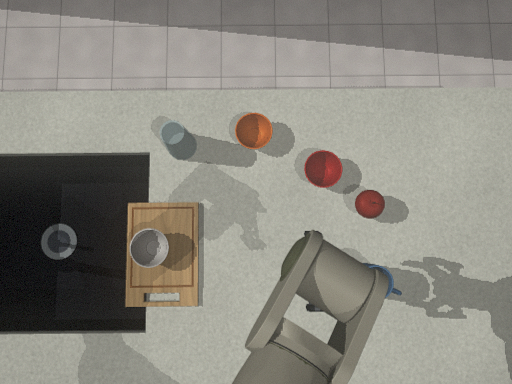

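The board is square with about 49 mm of overhang. The bowl stands on it at (150,248), and the glass and apple are unmoved. The mug is partly hidden behind the raised arm, but it was never near the path.

```bash
python3 -c "
from rig import *
print(finish_job())"
```

```text
the job is handed in; nothing more can be done
None
```

The job is handed in: by camera the board overhangs the sink by about 49 mm, square to within 0.01 rad, with the bowl upright on it and the hand clear; the glass and apple have not moved, the mug (partly hidden in the last picture) was not approached, and no verdict was returned.

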